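# Set and lock the wood lathe's speed lever

### The arm

A 7-joint arm with a two-finger parallel gripper is mounted at the origin on the work surface. World frame = base frame: x ahead of the robot, y to its left, z up, the work surface at z = 0. Lengths are in m, angles in rad, forces in N, time in s.
With the tool pointing down it reaches from about 0.4 to 0.85 m from the base axis. Payload 6.9 kg.
Tool frame: the origin (TCP) lies midway between the tips of the shut fingers; the grasp point (between the pads) lies 19 mm behind it; x points along the fingers, z is the direction in which the jaws open and shut, and the axes are right-handed (so a half turn about x gives the same grasp; the last joint's range is limited). The gripper opens to 85 mm and grips with 20 to 120 N. Pads are 22 mm wide; open, the fingers measure 114 mm over their backs; the gripper's body (76 mm by 85 mm) begins 54 mm behind the grasp point. The pads swing forward as they close: fully open they stand 13 mm farther back than shut.
Start: joints at [1.242, 0.507, -0.238, 1.5, 0.126, 1.149, -0.155], TCP at [0.263, -0.567, 0.231] pointing down, gripper open.
Joint ranges: [-3.08, 3.08], [-0.24, 2.05], [-1.43, 1.35], [0, 2.5], [-1.52, 4.66], [0.17, 1.96], [-2.89, 2.89]. Speed limits (rad/s): [2.39, 2.39, 3.14, 3.14, 3.14, 3.14, 3.14].

### API

Orientations are given as a rotation vector (axis times angle).
In Python, from workcell import r gives the robot as it stands.
- The arm moves only by the tool jog_arm, never from a script. Its argument "increments" is a list of rows, each an object with "travel": the shift along the tool's x, y, z in units of 30 mm (1.0 is 30 mm), a list of three; "delta_rot": the turn, a rotation vector about the tool's x, y, z in units of 8 degrees (1.0 is 8 degrees), a list of three. A call has 1 to 20 rows; each row shifts and turns the pose as measured when the row begins, along the tool's axes as they then stand; what a row does not reach is not made up. A row lasts 1/10 s, in which the tool goes at most 50 mm and 8.59 degrees, less where a joint would pass 70% of its speed; a pose out of reach is approached as far as the arm can. A call is refused whole if a number of a shift passes 1 or a number of a turn 1, either way. A call with a gripper value outside its range is refused whole. "fingers" is the closure in counts, from 0 (fully open) to 255 (shut), set as the call begins (left out, the last holds). The fingers move at their own pace and stop on an object; "newtons" is the grip in N (left out, the last holds). Time passes only in rows, so rows that do not move let the fingers close. It gives the time, the measured TCP pose, the force and the opening at its end, in the units of the state.
- r.sense(): the state, without advancing time (a new reading comes with each control period).
- r.read_camera(name): name is "scene" or "top" or "wrist"; returns the picture (400x640x3 uint8, blue, green, red); there is no depth.
- r.get_calibration(name): a dict with "intrinsics" (3x3 intrinsics, pixels), "xyz" and "rotation" of the camera in the world. Camera axes: x right, y down, z forward; pixel columns grow to the right and rows downward; lengths in m; the calibration is good to about 2 mm. A picture is of the moment at which its call begins: read the wrist's pose just before it. get_calibration takes no time and is no camera call; for the wrist camera it gives the pose at the moment of the call.
- r.hand_in(): hands the job in, once; it reports no verdict.
The state is a dict: "t": time; "qpos": joint angles; "joint_velocities": joint speeds; "joint_torque": joint torques, N m; "tcp_pos": TCP position; "ee_rot": TCP orientation; "force": force on the tool from outside, world axes, zero at the start; "torque": the same for the moment, N m; "opening": finger opening in m.
Only numpy, scipy, OpenCV 4.12 (cv2) and the standard library are available. Lean on these libraries where they do the work, as an engineer would, in place of code of your own. Each camera call takes 0.05 s, during which the arm holds its last target.

### The job

Set the lathe's speed for the next turning: swing the black-handled speed lever until its yellow pointer points at the middle of the green marker, and let go of it. Then turn the orange clamp knob clockwise until its slip clutch clicks, so that the clamp is tight, and let go with the lever still pointing at the green marker. Leave the things lying around the control where they are.

Things in the scene. Friction and masses are not known exactly. Their poses are not given: they have to be found in the camera images.
- control: Fixed blue speed-control housing with a steel top plate, 235 (x) x 270 (y) x 60 mm high, bolted to the bench. Origin on the bench directly below the pivot that the lever and the clamp knob share; z up. The plate reaches from x = -60 to +175 mm and y = -135 to +135 mm; its top is 60 mm above the bench. x is the direction of the lever at mid-swing.
- speed_lever (a joint): Angle of the speed lever about the vertical pivot axis, rad, range -0.95 to 0.95: 0 when it points along the control's x axis, growing anticlockwise seen from above. A friction hinge (about 0.4 N m): it stays where it is left, also before clamping. It starts near mid-swing.
- lever_grip (a point): Grasp point of the lever's upright black handle, on the handle's axis, 92 mm from the pivot axis and 116 mm above the bench. The handle is round, 22 to 26 mm in diameter, and stands from 86 to 148 mm above the bench; below it the grey lever arm (18 mm wide) lies 70 to 80 mm above the bench. x points outward along the lever, z up.
- lever_tip (a point): End of the lever's yellow pointer (6 mm wide), 122 mm from the pivot axis and 73 mm above the bench; x points outward along the lever, z up. The lever is set right when the centre of the green marker lies on this x axis (seen from above).
- green_marker: Green round marker, 22 mm in diameter and 7 mm thick with a white centre dot, fixed on the plate 130 to 170 mm from the pivot: the wanted lever setting. Origin at the centre of its underside, 60 mm above the bench; its yaw means nothing. It may be to either side of the lever, with the red one on the other side. The lever's pointer clears it.
- red_marker: Red round marker of the same size and kind as the green one, for another job: not the wanted setting. Origin at the centre of its underside.
- clamp_screw (a joint): Angle of the clamp screw, rad, growing clockwise seen from above; 0 loose, 1.0 fully tight against its stop (0.04 N m to turn). It starts between 0.1 and 0.45. The screw is seen as a dark steel collar, 64 mm in diameter, under the orange knob, with two white rim marks at right angles to the bar until it slips; it turns with the knob until tight, then stands still.
- clamp_cap (a joint): Slip of the orange knob on the screw through its clutch, rad, growing clockwise seen from above; starts at 0. It stays there while the screw turns; when the screw is tight, the knob slips on (0.18 N m) and reads how far; the first click is complete at 0.24 rad of slip, and more is harmless. It cannot slip backwards below 0: turning the knob back before it has slipped loosens the screw.
- knob_grip (a point): Grasp point of the orange clamp knob, on the pivot axis, 130 mm above the bench. Its upright bar is 62 mm long (this point's x), 16 mm wide (y), standing 104 to 144 mm above the bench; below it a round foot 36 mm across, and the collar's top at 96 mm. White mark on top at the bar's -x end. With screw and slip at 0 the bar lies along the control's x; it turns clockwise by their sum.
- gouge: Loose turning gouge, 336 mm long, 33 mm thick, lying beside the control, wooden handle to -x and steel blade to +x; origin under the ferrule. Leave it alone.
- bowl: Loose turned wooden bowl, 130 mm across, 50 mm high; origin at the centre of its underside. Leave it alone.
- wax_tin: Loose red wax tin, 76 mm across, 60 mm high; origin at the centre of its underside. Leave it alone.
- candlestick: Loose turned wooden candlestick, 76 mm across the foot, 110 mm high, standing; origin at the centre of its underside. Leave it alone.

How it is judged:
By the outcome, as a careful person would: the job done as asked, in the order asked, and still so for the second after the job is handed in, with the robot touching nothing.
It also fails if it takes over 56 s, if anything falls off the work surface, if the arm or the gripper's body presses on something with over 40 N, if the wrist force passes 120 N, or if a joint passes its speed limit or range.

## Working session

There is one attempt and no reset: what is moved stays moved. The work goes in short steps, Python scripts to look and compute and a tool call to move; the robot and the scene stay as the last step left them, time stands still between calls to the robot, and variables do not carry over. Pictures are saved under pics/ and viewed, and the job is handed in when it is done.

Besides the shell and the picture viewer there is one more tool, called as name(argument=value, ...), one argument or row to a line, values as JSON. jog_arm: Moves the arm, as the interface text tells. Its arguments: {"type":"object","properties":{"increments":{"type":"array"},"fingers":{"type":"number"},"newtons":{"type":"number"}},"required":["increments"]}

```bash
mkdir -p pics; ls; python3 - <<'E'
from workcell import r
import cv2
for n in ("scene","top"):
    cv2.imwrite(f"pics/{n}0.png",r.read_camera(n))
    print(n,r.get_calibration(n))
print(r.sense())
E
```

```text
pics
scene {'intrinsics': array([[492.18442204,   0.        , 319.24040248],
       [  0.        , 492.18442204, 197.60029454],
       [  0.        ,   0.        ,   1.        ]]), 'xyz': array([ 1.31865391, -0.0148503 ,  0.98759182]), 'rotation': array([-1.78524528, -1.8219095 ,  0.67332054])}
top {'intrinsics': array([[377.06468365,   0.        , 320.30060248],
       [  0.        , 377.06468365, 197.74425423],
       [  0.        ,   0.        ,   1.        ]]), 'xyz': array([ 0.46326922, -0.00407615,  0.97175687]), 'rotation': array([-2.17813638,  2.15848922, -0.14291184])}
{'t': 0.1, 'qpos': array([ 1.24149876,  0.50824832, -0.23753281,  1.50100334,  0.1257302 ,
        1.14889034, -0.15482198]), 'joint_velocities': array([ 7.93594519e-04, -4.37807319e-04, -1.25851357e-03, -1.95303367e-03,
        1.34364863e-05, -7.48267660e-04, -6.65696200e-04]), 'joint_torque': array([-3.91922164e-03, -6.21839619e+01, -2.19436392e+00, -2.50207150e+01,
        1.24571609e-02,  7.87002384e-03, -3.14032934e-05]), 'tcp_pos': array([ 0.26301172, -0.56649116,  0.23053022]), 'ee_rot': array([ 0.8840719 ,  1.38544667, -0.88276809]), 'force': array([-1.00496833, -0.60008042,  0.07915265]), 'torque': array([-0.01088779,  0.05574845,  0.00885569]), 'opening': 0.0853569960044042}
```

View pics/scene0.png

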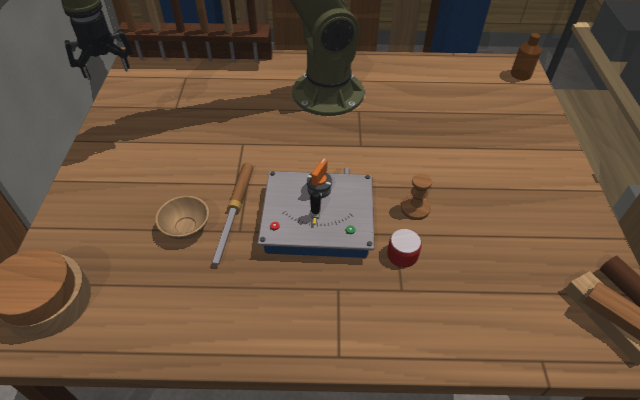

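View pics/top0.png

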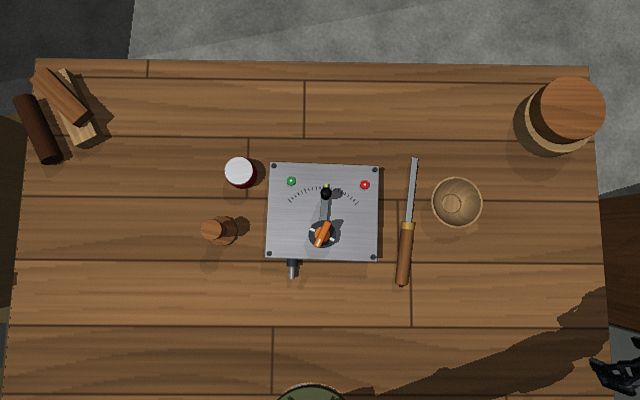

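The top view shows the control in the middle. The green marker is at (291,181), red at (365,185), the handle at (326,193) and the knob at (322,234). Next I'll measure them in both views.

```bash
cat > h.py <<'E'
import numpy as np,cv2
from scipy.spatial.transform import Rotation as R
def ray(cal,u,v):
    K=cal["intrinsics"];d=np.linalg.inv(K)@np.array([u,v,1.]);return cal["xyz"],R.from_rotvec(cal["rotation"]).apply(d)
def onz(cal,u,v,z):
    o,d=ray(cal,u,v);return o+d*(z-o[2])/d[2]
def mask(img,lo,hi):
    return cv2.inRange(cv2.cvtColor(img,cv2.COLOR_BGR2HSV),np.array(lo),np.array(hi))
def blobs(m,amin=8):
    n,l,s,c=cv2.connectedComponentsWithStats(m)
    return [(s[i,4],c[i],s[i,:4]) for i in range(1,n) if s[i,4]>=amin]
E
python3 - <<'E'
from h import *
from workcell import r
for n in("top","scene"):
    im=cv2.imread(f"pics/{n}0.png");cal=r.get_calibration(n)
    box=(255,150,395,275) if n=="top" else (255,155,385,260)
    x0,y0,x1,y1=box; c=im[y0:y1,x0:x1]
    for nm,lo,hi,z in(("green",(45,90,60),(85,255,255),.067),("red",(172,120,90),(180,255,255),.067),("red0",(0,150,90),(4,255,255),.067),("yellow",(22,110,90),(34,255,255),.073),("orange",(6,150,90),(18,255,255),.144),("black",(0,0,0),(180,255,40),.148)):
        for a,p,b in blobs(mask(c,lo,hi)):
            u=p+[x0,y0];print(n,nm,a,u.round(1),b+[x0,y0,0,0],onz(cal,*u,z).round(4))
    m=mask(c,(0,0,95),(180,60,255));m=cv2.morphologyEx(m,cv2.MORPH_CLOSE,np.ones((7,7)));m=cv2.morphologyEx(m,cv2.MORPH_OPEN,np.ones((9,9)))
    cs,_=cv2.findContours(m,0,2);k=max(cs,key=cv2.contourArea)
    rect=cv2.approxPolyDP(cv2.convexHull(k),6,True)[:,0]+[x0,y0]
    for q in rect: print("plate",q,onz(cal,*map(float,q),.06).round(4))
    z=cv2.resize(c,None,fx=5,fy=5,interpolation=cv2.INTER_CUBIC);cv2.imwrite(f"pics/{n}0z.png",z[:600,:800])
E
```

```text
top green 52 [290.5 180.6] [287 177   8   8] [0.6104 0.0553 0.067 ]
top red0 54 [364.2 184.4] [360 180   9   9] [ 0.6031 -0.1238  0.067 ]
top yellow 10 [326.  185.2] [325 184   3   4] [ 0.5992 -0.0307  0.073 ]
top orange 11 [291. 161.] [286 161  11   1] [0.6423 0.05   0.144 ]
top orange 8 [315.5 162. ] [312 162   8   1] [ 0.6406 -0.0048  0.144 ]
top orange 8 [340.5 163. ] [337 163   8   1] [ 0.639  -0.0607  0.144 ]
top orange 10 [366.5 164. ] [362 164  10   1] [ 0.6374 -0.119   0.144 ]
top orange 245 [322.2 232.8] [314 221  17  27] [ 0.4831 -0.0208  0.144 ]
top black 20 [255.4 173.8] [255 168   2  13] [0.6118 0.1277 0.148 ]
top black 107 [325.7 193.2] [321 187  11  13] [ 0.5701 -0.0279  0.148 ]
top black 13 [380.3 199.2] [378 198   6   3] [ 0.5578 -0.1484  0.148 ]
top black 44 [331.2 230.1] [329 224   6  13] [ 0.4891 -0.0405  0.148 ]
top black 26 [325.1 242.8] [321 239   8   7] [ 0.4615 -0.0273  0.148 ]
top black 37 [297.3 262. ] [295 259   8   8] [0.42   0.0323 0.148 ]
plate [270 162] [0.6573 0.1069 0.06  ]
plate [378 166] [ 0.6503 -0.159   0.06  ]
plate [376 260] [ 0.4214 -0.152   0.06  ]
plate [265 257] [0.4265 0.1134 0.06  ]
scene green 49 [350.1 229.4] [346 226   9   8] [0.6133 0.0543 0.067 ]
scene red0 46 [274.3 225.4] [270 222   9   8] [ 0.6058 -0.1246  0.067 ]
scene yellow 19 [314.1 220.4] [313 218   4   7] [ 0.5933 -0.031   0.073 ]
scene orange 269 [319.7 172.5] [312 158  15  27] [ 0.5039 -0.0197  0.144 ]
scene black 249 [315.4 199. ] [307 183  22  31] [ 0.5909 -0.028   0.148 ]
plate [269 171] [ 0.4207 -0.1532  0.06  ]
plate [370 175] [0.4284 0.111  0.06  ]
plate [373 247] [0.6577 0.1063 0.06  ]
plate [259 243] [ 0.6525 -0.1568  0.06  ]
```

View pics/top0z.png

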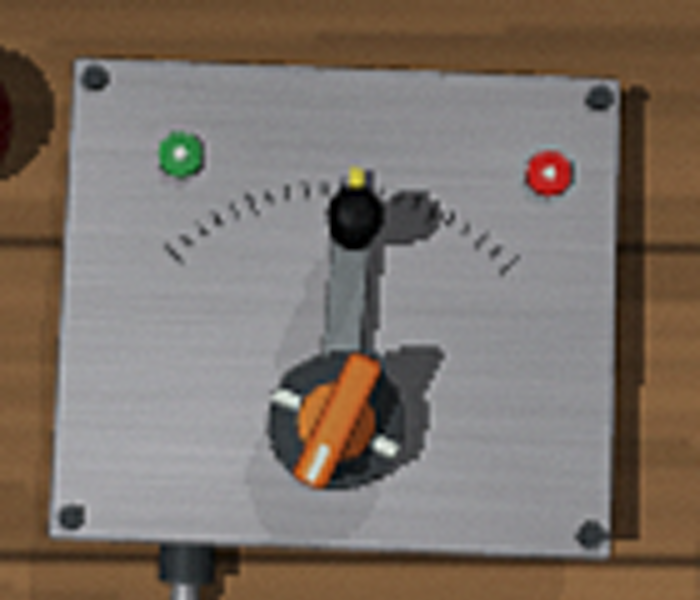

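View pics/scene0z.png

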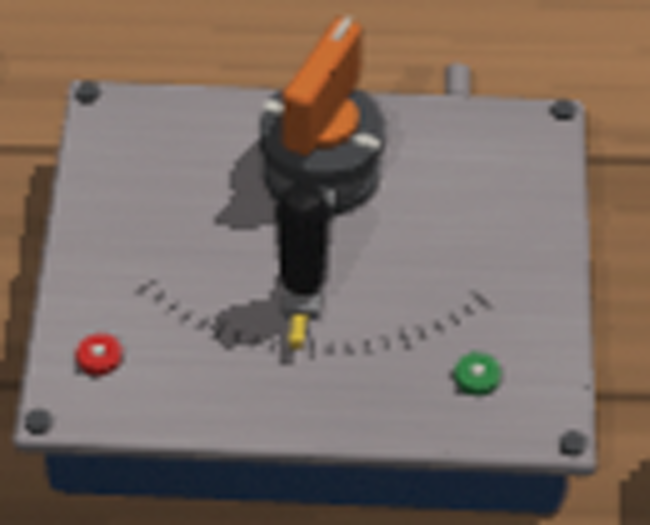

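```bash
cat >> h.py <<'E'
PIV=np.array([.4819,-.0218]); YAW=-.0237
def plan(s,xy,z,jawdeg):
    """tool-frame shift (30mm units) and rot (8deg units) to reach; jawdeg: world heading of tool z (mod 180 nearest)"""
    Rc=R.from_rotvec(s["ee_rot"]);M=Rc.as_matrix()
    cur=np.degrees(np.arctan2(M[1,2],M[0,2]))
    d=(jawdeg-cur+90)%180-90
    a=np.radians(cur+d);zt=np.array([np.cos(a),np.sin(a),0]);xt=np.array([0,0,-1.]);yt=np.cross(zt,xt)
    Rt=R.from_matrix(np.c_[xt,yt,zt])
    rv=(Rc.inv()*Rt).as_rotvec()
    t=Rc.inv().apply(np.r_[xy,z]-s["tcp_pos"])
    print("tcp",s["tcp_pos"].round(4),"jaw",cur.round(2),"q",s["qpos"].round(2),"open",round(s["opening"],4),"F",s["force"].round(1),"t",round(s["t"],2))
    print("travel units",(t/.03).round(3),"rot units",(np.degrees(rv)/8).round(3))
E
python3 - <<'E'
from h import *
from workcell import r
s=r.sense();print(R.from_rotvec(s["ee_rot"]).as_matrix().round(3))
plan(s,[.52,-.03],.26,86)
cal=r.get_calibration("wrist");print(R.from_rotvec(cal["rotation"]).as_matrix().round(2),cal)
E
```

```text
[[-0.001  0.907  0.421]
 [ 0.001  0.421 -0.907]
 [-1.    -0.    -0.002]]
tcp [ 0.263  -0.5665  0.2305] jaw -65.09 q [ 1.24  0.51 -0.24  1.5   0.13  1.15 -0.15] open 0.0854 F [-1.  -0.6  0.1] t 0.1
travel units [ -0.963  15.302 -12.612] rot units [ 3.614e+00 -1.100e-02  3.000e-03]
[[ 0.42 -0.86 -0.29]
 [-0.91 -0.4  -0.13]
 [-0.    0.32 -0.95]] {'intrinsics': array([[306.47230711,   0.        , 314.60076873],
       [  0.        , 306.47230711, 198.26135742],
       [  0.        ,   0.        ,   1.        ]]), 'xyz': array([ 0.33946254, -0.53136871,  0.37376832]), 'rotation': array([ 2.40747683, -1.53594843, -0.25662435])}
```

jog_arm(
  increments=[
    {"travel": [-0.3, 0.7, -0.57], "delta_rot": [0, 0, 0]},
    {"travel": [-0.3, 0.9, -0.74], "delta_rot": [0, 0, 0]},
    {"travel": [-0.2, 0.9, -0.74], "delta_rot": [0, 0, 0]},
    {"travel": [-0.2, 0.9, -0.74], "delta_rot": [0, 0, 0]},
    {"travel": [0, 0.9, -0.74], "delta_rot": [0, 0, 0]},
    {"travel": [0, 0.9, -0.74], "delta_rot": [0, 0, 0]},
    {"travel": [0, 0.9, -0.74], "delta_rot": [0, 0, 0]},
    {"travel": [0, 0.9, -0.74], "delta_rot": [0, 0, 0]},
    {"travel": [0, 0.9, -0.74], "delta_rot": [0, 0, 0]},
    {"travel": [0, 0.9, -0.74], "delta_rot": [0, 0, 0]},
    {"travel": [0, 0.9, -0.74], "delta_rot": [0, 0, 0]},
    {"travel": [0, 0.9, -0.74], "delta_rot": [0, 0, 0]},
  ],
)

```text
t: 1.3
tcp_pos: [0.4429, -0.1858, 0.2571]
ee_rot: [0.894, 1.391, -0.893]
force: [0.4, -0.4, 0.6]
opening: 0.0853
```

```bash
python3 - <<'E'
from h import *
from workcell import r
plan(r.sense(),[.52,-.03],.26,86)
E
```

```text
tcp [ 0.4429 -0.1858  0.2571] jaw -65.73 q [ 0.64  0.28 -0.38  1.81  0.11  1.08 -0.93] open 0.0853 F [ 0.4 -0.4  0.6] t 1.3
travel units [-0.086  4.478 -3.679] rot units [ 3.534 -0.054  0.051]
```

jog_arm(
  increments=[
    {"travel": [0, 0.9, -0.74], "delta_rot": [0, 0, 0]},
    {"travel": [0, 0.9, -0.74], "delta_rot": [0, 0, 0]},
    {"travel": [0, 0.9, -0.74], "delta_rot": [0, 0, 0]},
    {"travel": [0, 0.9, -0.74], "delta_rot": [0, 0, 0]},
    {"travel": [0, 0.8, -0.7], "delta_rot": [0, 0, 0]},
    {"travel": [0, 0, 0], "delta_rot": [0.9, 0, 0]},
    {"travel": [0, 0, 0], "delta_rot": [0.9, 0, 0]},
    {"travel": [0, 0, 0], "delta_rot": [0.9, 0, 0]},
    {"travel": [0, 0, 0], "delta_rot": [0.8, 0, 0]},
    {"travel": [0, 0, 0], "delta_rot": [0, 0, 0]},
  ],
)

```text
t: 2.3
tcp_pos: [0.5198, -0.0167, 0.2544]
ee_rot: [1.262, 1.192, -1.269]
force: [-0.5, -0.2, 1.2]
opening: 0.0854
```

```bash
python3 - <<'E'
from h import *
from workcell import r
plan(r.sense(),[.573,-.028],.20,86)
c=r.get_calibration("wrist");im=r.read_camera("wrist");cv2.imwrite("pics/w1.png",im);print(c)
np.savez("w1.npz",**c)
E
```

```text
tcp [ 0.5198 -0.0167  0.2544] jaw -94.15 q [ 0.23  0.34 -0.33  1.72  0.11  1.11 -1.78] open 0.0854 F [-0.5 -0.2  1.2] t 2.3
travel units [1.783 1.822 0.263] rot units [-0.018 -0.064  0.106]
{'intrinsics': array([[306.47230711,   0.        , 314.60076873],
       [  0.        , 306.47230711, 198.26135742],
       [  0.        ,   0.        ,   1.        ]]), 'xyz': array([ 0.60567546, -0.02366935,  0.39638489]), 'rotation': array([ 1.97086945, -2.11578968, -0.37561142])}
```

View pics/w1.png

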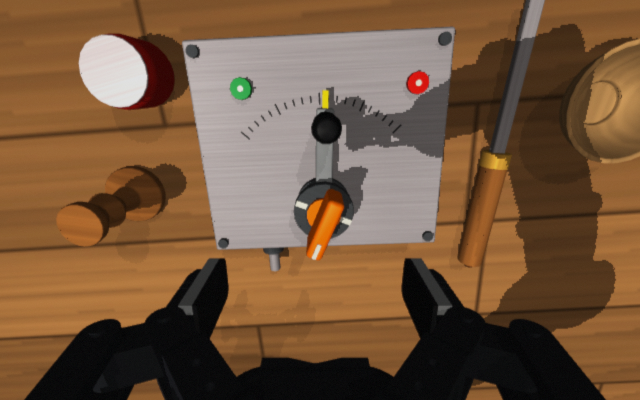

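The wrist view shows the green marker at (240,88), the yellow pointer at (326,98), the handle top at (326,127), and the knob bar running from (337,195) to (315,255).

```bash
cat > meas.py <<'E'
from h import *
def meas(im,c,y1=270):
    out={}
    def big(lo,hi,box):
        x0,y0,x1,y1=box;b=blobs(mask(im[y0:y1,x0:x1],lo,hi));a,p,bb=max(b,key=lambda t:t[0]);return a,p+[x0,y0]
    return big
E
python3 - <<'E'
from h import *
c=dict(np.load("w1.npz"));im=cv2.imread("pics/w1.png")
def m(nm,lo,hi,z,box):
    x0,y0,x1,y1=box
    a,p,b=max(blobs(mask(im[y0:y1,x0:x1],lo,hi)),key=lambda t:t[0]);p=p+[x0,y0]
    w=onz(c,*p,z);d=w[:2]-PIV
    print(nm,a,p.round(1),w.round(4),"rad",np.hypot(*d).round(4),"deg",np.degrees(np.arctan2(d[1],d[0])).round(2));return w
P=(180,20,460,255)
m("green",(45,90,60),(85,255,255),.067,P)
m("gdot",(0,0,200),(180,60,255),.067,(234,82,248,95))
m("red",(0,150,90),(4,255,255),.067,P)
m("yellow",(22,110,90),(34,255,255),.076,(310,80,340,115))
m("handle",(0,0,0),(180,255,45),.148,(308,108,345,145))
o=m("orange",(6,150,90),(18,255,255),.144,(290,180,350,262))
a=m("mark1",(0,0,160),(180,70,255),.096,(292,198,310,212))
b=m("mark2",(0,0,160),(180,70,255),.096,(340,214,356,228))
print((a+b)/2, "line heading",np.degrees(np.arctan2(*(a-b)[1::-1])))
for q in((192,51),(445,39),(223,243),(428,236)):print("screw",onz(c,*q,.062).round(4))
z=cv2.resize(im[75:270,270:380],None,fx=3,fy=3);cv2.imwrite("pics/w1z.png",z)
E
```

```text
green 344 [240.4  88. ] [0.6122 0.0544 0.067 ] rad 0.151 deg 30.3
gdot 29 [239.6  88.3] [0.6121 0.0553 0.067 ] rad 0.1513 deg 30.62
red 360 [417.5  82.2] [ 0.6048 -0.1238  0.067 ] rad 0.1597 deg -39.71
yellow 132 [325.   98.9] [ 0.5958 -0.0303  0.076 ] rad 0.1142 deg -4.27
handle 730 [326.2 127.3] [ 0.5765 -0.0284  0.148 ] rad 0.0949 deg -4.01
orange 2174 [322.  233.2] [ 0.4819 -0.0191  0.144 ] rad 0.0027 deg 89.06
mark1 63 [301.  204.7] [0.4928 0.0017 0.096 ] rad 0.026 deg 65.12
mark2 102 [350.  221.9] [ 0.4697 -0.0489  0.096 ] rad 0.0297 deg -114.25
[ 0.48125785 -0.02356996  0.096     ] line heading 65.45445668640347
screw [0.6501 0.0983 0.062 ]
screw [ 0.6424 -0.1505  0.062 ]
screw [0.4366 0.1044 0.062 ]
screw [ 0.4293 -0.1449  0.062 ]
```

View pics/w1z.png

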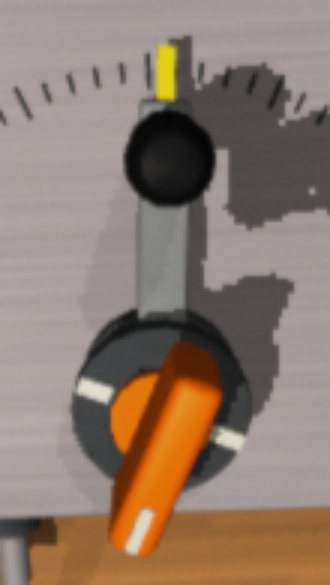

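jog_arm(
  increments=[
    {"travel": [0.3, 0.9, 0.2], "delta_rot": [0, -0.06, 0.1]},
    {"travel": [0.5, 0.7, 0.2], "delta_rot": [0, 0, 0]},
    {"travel": [0.5, 0.2, 0], "delta_rot": [0, 0, 0]},
    {"travel": [0, 0, 0], "delta_rot": [0, 0, 0]},
  ],
)

```text
t: 2.75
tcp_pos: [0.5734, -0.0325, 0.2134]
ee_rot: [1.25, 1.183, -1.251]
force: [-0.4, 0.3, 0.1]
opening: 0.0855
```

```bash
python3 - <<'E'
from h import *
from workcell import r
plan(r.sense(),[.5736,-.0287],.10,86)
E
```

```text
tcp [ 0.5734 -0.0325  0.2134] jaw -93.21 q [ 0.22  0.45 -0.32  1.66  0.16  1.05 -1.77] open 0.0855 F [-0.4  0.3  0.1] t 2.75
travel units [ 3.78e+00  1.00e-03 -1.27e-01] rot units [ 0.099 -0.001  0.005]
```

jog_arm(
  increments=[
    {"travel": [0.7, 0, -0.13], "delta_rot": [0.1, 0, 0]},
    {"travel": [0.8, 0, 0], "delta_rot": [0, 0, 0]},
    {"travel": [0.8, 0, 0], "delta_rot": [0, 0, 0]},
    {"travel": [0.6, 0, 0], "delta_rot": [0, 0, 0]},
    {"travel": [0.4, 0, 0], "delta_rot": [0, 0, 0]},
    {"travel": [0, 0, 0], "delta_rot": [0, 0, 0]},
  ],
)

```text
t: 3.35
tcp_pos: [0.5698, -0.0266, 0.1133]
ee_rot: [1.255, 1.182, -1.255]
force: [0.4, 0.0, 0.3]
opening: 0.0855
```

```bash
python3 - <<'E'
from h import *
from workcell import r
plan(r.sense(),[.5736,-.0287],.10,86)
E
```

```text
tcp [ 0.5698 -0.0266  0.1133] jaw -93.54 q [ 0.19  0.55 -0.29  1.8   0.2   0.82 -1.83] open 0.0855 F [0.4 0.  0.3] t 3.35
travel units [0.443 0.131 0.063] rot units [ 0.057 -0.012  0.014]
```

jog_arm(
  increments=[
    {"travel": [0.44, 0.13, 0.06], "delta_rot": [0.06, 0, 0]},
    {"travel": [0, 0, 0], "delta_rot": [0, 0, 0]},
    {"travel": [0, 0, 0], "delta_rot": [0, 0, 0]},
    {"travel": [0, 0, 0], "delta_rot": [0, 0, 0]},
    {"travel": [0, 0, 0], "delta_rot": [0, 0, 0]},
    {"travel": [0, 0, 0], "delta_rot": [0, 0, 0]},
    {"travel": [0, 0, 0], "delta_rot": [0, 0, 0]},
    {"travel": [0, 0, 0], "delta_rot": [0, 0, 0]},
  ],
  fingers=255,
  newtons=30,
)

```text
t: 4.15
tcp_pos: [0.5751, -0.0288, 0.1019]
ee_rot: [1.263, 1.175, -1.258]
force: [0.5, 0.1, -2.6]
opening: 0.0245
```

```bash
cat > arc.py <<'E'
from h import *
from workcell import r
import sys
P=np.array([.4818,-.0222])
s=r.sense();d=s["tcp_pos"][:2]-P
print("rad",np.hypot(*d).round(4),"heading",np.degrees(np.arctan2(d[1],d[0])).round(2))
h=np.radians(float(sys.argv[1]) if len(sys.argv)>1 else 30.5)
plan(s,P+.092*np.array([np.cos(h),np.sin(h)]),.1,np.degrees(h)+90)
E
python3 arc.py
```

```text
rad 0.0935 heading -4.04
tcp [ 0.5751 -0.0288  0.1019] jaw -94.01 q [ 0.19  0.57 -0.28  1.8   0.21  0.8  -1.84] open 0.0245 F [ 0.5  0.1 -2.6] t 4.15
travel units [ 0.064 -0.59  -1.739] rot units [-4.314 -0.008 -0.017]
```

jog_arm(
  increments=[
    {"travel": [0, -0.02, -0.31], "delta_rot": [-0.72, 0, 0]},
    {"travel": [0, -0.02, -0.31], "delta_rot": [-0.72, 0, 0]},
    {"travel": [0, -0.02, -0.31], "delta_rot": [-0.72, 0, 0]},
    {"travel": [0, -0.02, -0.31], "delta_rot": [-0.72, 0, 0]},
    {"travel": [0, -0.02, -0.31], "delta_rot": [-0.72, 0, 0]},
    {"travel": [0, 0, 0], "delta_rot": [0, 0, 0]},
  ],
)

```text
t: 4.75
tcp_pos: [0.5668, 0.0175, 0.1018]
ee_rot: [0.88, 1.386, -0.873]
force: [-2.0, 4.5, -0.5]
opening: 0.0245
```

```bash
python3 arc.py
```

```text
rad 0.0938 heading 25.02
tcp [0.5668 0.0175 0.1018] jaw -64.59 q [ 0.21  0.57 -0.43  1.83  0.32  0.8  -1.51] open 0.0245 F [-2.   4.5 -0.5] t 4.75
travel units [ 0.061 -0.071 -0.293] rot units [-0.636 -0.008 -0.033]
```

jog_arm(
  increments=[
    {"travel": [0, -0.03, -0.29], "delta_rot": [-0.64, 0, 0]},
    {"travel": [0, 0, 0], "delta_rot": [0, 0, 0]},
    {"travel": [0, 0, 0], "delta_rot": [0, 0, 0]},
  ],
)

```text
t: 5.05
tcp_pos: [0.563, 0.0249, 0.1019]
ee_rot: [0.819, 1.411, -0.809]
force: [1.3, 0.6, -2.7]
opening: 0.0245
```

```bash
python3 arc.py;python3 - <<'E'
from h import *
from workcell import r
c=r.get_calibration("top");im=r.read_camera("top");cv2.imwrite("pics/t2.png",im)
c=r.get_calibration("wrist");im=r.read_camera("wrist");cv2.imwrite("pics/w2.png",im);np.savez("w2.npz",**c)
E
```

```text
rad 0.0939 heading 30.1
tcp [0.563  0.0249 0.1019] jaw -59.89 q [ 0.21  0.57 -0.45  1.84  0.33  0.8  -1.46] open 0.0245 F [ 1.3  0.6 -2.7] t 5.05
travel units [ 0.062 -0.062 -0.021] rot units [-0.049 -0.01  -0.043]
```

View pics/w2.png

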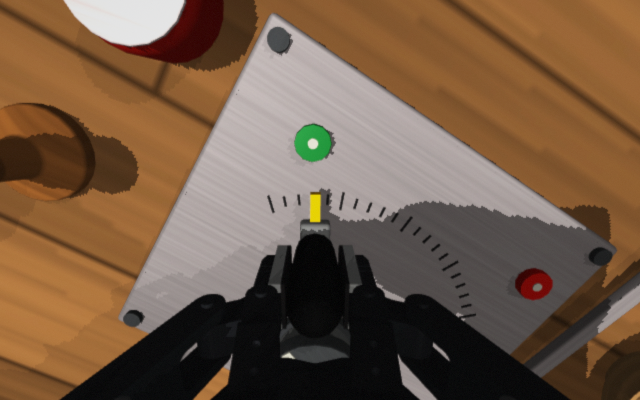

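The pointer at (315,208) is nearly in line with the green marker's dot at (313,144). I'll compute the angle it's off by.

```bash
cat > chk.py <<'E'
from h import *
import sys
def chk(f,npz):
    c=dict(np.load(npz));im=cv2.imread(f);P=np.array([.4818,-.0222])
    def m(nm,lo,hi,z,n=1,sat=None):
        b=blobs(mask(im,lo,hi));
        for a,p,bb in sorted(b,key=lambda t:-t[0])[:n]:
            w=onz(c,*p,z);d=w[:2]-P
            print(nm,a,p.round(1),w.round(4),"rad",np.hypot(*d).round(4),"deg",np.degrees(np.arctan2(d[1],d[0])).round(2))
    m("green",(45,90,60),(85,255,255),.066)
    # dot: fill hull of green, look for white inside
    g=mask(im,(45,90,60),(85,255,255));cs,_=cv2.findContours(g,0,2);k=cv2.convexHull(max(cs,key=cv2.contourArea));f=np.zeros_like(g);cv2.fillPoly(f,[k],255)
    w=cv2.bitwise_and(f,mask(im,(0,0,180),(180,80,255)));a,p,_=max(blobs(w,3),key=lambda t:t[0]);q=onz(c,*p,.067);d=q[:2]-P
    print("dot",a,p.round(1),q.round(4),np.hypot(*d).round(4),np.degrees(np.arctan2(d[1],d[0])).round(2))
    y=mask(im,(22,150,120),(34,255,255));cs,_=cv2.findContours(y,0,2);
    for k in sorted(cs,key=cv2.contourArea)[-2:]:
        if cv2.contourArea(k)<5: continue
        for z in(.073,.076):
            pts=np.array([onz(c,*map(float,t),z)[:2] for t in k[:,0]]);mm=pts.mean(0);d=mm-P
            print("yel",cv2.contourArea(k),k[:,0].mean(0),mm.round(4),np.hypot(*d).round(4),np.degrees(np.arctan2(d[1],d[0])).round(2))
chk(*sys.argv[1:])
E
python3 chk.py pics/w2.png w2.npz
```

```text
green 982 [312.6 142.4] [0.6124 0.0547 0.066 ] rad 0.1516 deg 30.5
dot 89 [312.4 143.3] [0.612  0.0547 0.067 ] 0.1512 30.55
yel 268.5 [315.57142857 205.71428571] [0.5815 0.0348] 0.1148 29.76
yel 268.5 [315.57142857 205.71428571] [0.5824 0.0353] 0.1159 29.77
```

jog_arm(
  increments=[
    {"travel": [0, 0, -0.05], "delta_rot": [-0.1, 0, 0]},
    {"travel": [0, 0, 0], "delta_rot": [0, 0, 0]},
    {"travel": [0, 0, 0], "delta_rot": [0, 0, 0]},
  ],
)

```text
t: 5.45
tcp_pos: [0.5629, 0.0251, 0.1018]
ee_rot: [0.81, 1.414, -0.801]
force: [-0.4, 1.0, -2.6]
opening: 0.0247
```

```bash
python3 arc.py;python3 - <<'E'
from h import *
from workcell import r
c=r.get_calibration("wrist");im=r.read_camera("wrist");cv2.imwrite("pics/w3.png",im);np.savez("w3.npz",**c)
E
python3 chk.py pics/w3.png w3.npz
```

```text
rad 0.0939 heading 30.24
tcp [0.5629 0.0251 0.1018] jaw -59.28 q [ 0.21  0.57 -0.46  1.84  0.34  0.8  -1.45] open 0.0247 F [-0.4  1.  -2.6] t 5.45
travel units [ 0.061 -0.063 -0.014] rot units [ 0.028 -0.004 -0.046]
green 976 [313.9 142.4] [0.6124 0.0548 0.066 ] rad 0.1516 deg 30.53
dot 90 [313.6 143.4] [0.612  0.0547 0.067 ] 0.1512 30.58
yel 257.0 [314.42857143 209.        ] [0.5792 0.0347] 0.1128 30.29
yel 257.0 [314.42857143 209.        ] [0.5801 0.0353] 0.1139 30.3
```

jog_arm(
  increments=[
    {"travel": [0, 0, -0.02], "delta_rot": [0, 0, 0]},
    {"travel": [0, 0, 0], "delta_rot": [0, 0, 0]},
    {"travel": [0, 0, 0], "delta_rot": [0, 0, 0]},
    {"travel": [0, 0, 0], "delta_rot": [0, 0, 0]},
    {"travel": [0, 0, 0], "delta_rot": [0, 0, 0]},
    {"travel": [-0.3, 0, 0], "delta_rot": [0, 0, 0]},
    {"travel": [-0.8, 0, 0], "delta_rot": [0, 0, 0]},
    {"travel": [-1, 0, 0], "delta_rot": [0, 0, 0]},
    {"travel": [-1, 0, 0], "delta_rot": [0, 0, 0]},
    {"travel": [-1, 0, 0], "delta_rot": [0, 0, 0]},
    {"travel": [-0.5, -0.6, 0], "delta_rot": [0, 0, 0]},
    {"travel": [0, -0.8, 0], "delta_rot": [0, 0, 0]},
    {"travel": [0, 0, 0], "delta_rot": [0, 0, 0]},
    {"travel": [0, 0, 0], "delta_rot": [0, 0, 0]},
  ],
  fingers=0,
)

```text
t: 6.9
tcp_pos: [0.5254, 0.0031, 0.2517]
ee_rot: [0.81, 1.408, -0.798]
force: [0.0, 0.3, -0.0]
opening: 0.0852
```

```bash
python3 arc.py;python3 - <<'E'
from h import *
from workcell import r
c=r.get_calibration("wrist");im=r.read_camera("wrist");cv2.imwrite("pics/w4.png",im);np.savez("w4.npz",**c)
plan(r.sense(),[.4818,-.0222],.2,65.0)
E
python3 chk.py pics/w4.png w4.npz
```

```text
rad 0.0504 heading 30.12
tcp [0.5254 0.0031 0.2517] jaw -59.21 q [ 0.33  0.36 -0.53  1.73  0.2   1.09 -1.3 ] open 0.0852 F [ 0.   0.3 -0. ] t 6.9
travel units [ 5.072  1.335 -0.022] rot units [ 0.037  0.025 -0.073]
tcp [0.5253 0.003  0.2515] jaw -59.2 q [ 0.33  0.36 -0.53  1.73  0.2   1.09 -1.3 ] open 0.0851 F [-0.1 -0.1 -0. ] t 6.95
travel units [ 1.701 -1.691 -0.026] rot units [ 6.975 -0.011 -0.075]
green 334 [314.   78.4] [0.6122 0.0548 0.066 ] rad 0.1514 deg 30.55
dot 34 [313.6  78.2] [0.6122 0.0551 0.067 ] 0.1516 30.67
yel 82.0 [314.71428571 113.28571429] [0.5838 0.037 ] 0.1179 30.13
yel 82.0 [314.71428571 113.28571429] [0.5839 0.0371] 0.118 30.13
```

View pics/w4.png

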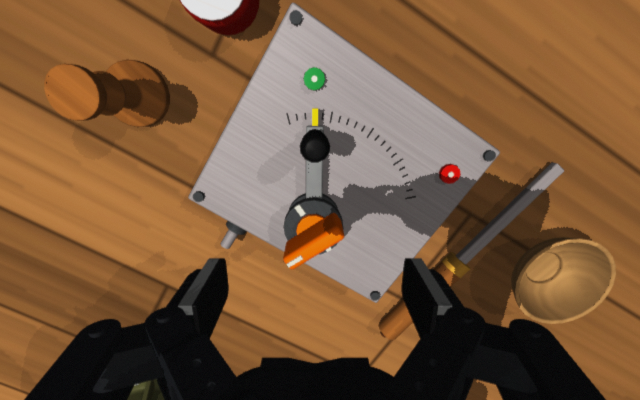

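The lever is released and stays about 0.4° from the marker's centre. The pointer is at (315,113), the dot at (314,78) and the handle at (315,146), all in line. Next is the knob: I'll move above it and unwind the wrist anticlockwise.

jog_arm(
  increments=[
    {"travel": [0, -0.8, 0], "delta_rot": [-0.5, 0, 0]},
    {"travel": [0, -0.85, 0], "delta_rot": [-1, 0, 0]},
    {"travel": [0, 0, 0], "delta_rot": [-1, 0, 0]},
    {"travel": [0, 0, 0], "delta_rot": [-1, 0, 0]},
    {"travel": [0, 0, 0], "delta_rot": [-1, 0, 0]},
    {"travel": [0, 0, 0], "delta_rot": [-1, 0, 0]},
    {"travel": [0, 0, 0], "delta_rot": [-1, 0, 0]},
    {"travel": [0, 0, 0], "delta_rot": [-1, 0, 0]},
    {"travel": [0, 0, 0], "delta_rot": [-1, 0, 0]},
    {"travel": [0, 0, 0], "delta_rot": [-1, 0, 0]},
    {"travel": [0, 0, 0], "delta_rot": [-1, 0, 0]},
    {"travel": [0, 0, 0], "delta_rot": [-1, 0, 0]},
    {"travel": [0, 0, 0], "delta_rot": [-1, 0, 0]},
    {"travel": [0, 0, 0], "delta_rot": [-1, 0, 0]},
    {"travel": [0, 0, 0], "delta_rot": [-1, 0, 0]},
    {"travel": [0, 0, 0], "delta_rot": [-1, 0, 0]},
    {"travel": [0, 0, 0], "delta_rot": [0, 0, 0]},
  ],
)

```text
t: 8.65
tcp_pos: [0.4895, -0.0167, 0.2482]
ee_rot: [-0.945, 1.338, 0.961]
force: [-0.5, 0.0, 0.5]
opening: 0.0856
```

```bash
python3 - <<'E'
from h import *
from workcell import r
plan(r.sense(),[.4818,-.0222],.113,65.4)
E
```

```text
tcp [ 0.4895 -0.0167  0.2482] jaw 70.5 q [ 0.75  0.44 -1.11  1.81  0.41  1.15  0.74] open 0.0856 F [-0.5  0.   0.5] t 8.65
travel units [ 4.501  0.179 -0.333] rot units [ 0.638  0.116 -0.009]
```

jog_arm(
  increments=[
    {"travel": [0.2, 0.18, -0.33], "delta_rot": [0.64, 0.12, 0]},
    {"travel": [0, 0, 0], "delta_rot": [0, 0, 0]},
    {"travel": [0.7, 0, 0], "delta_rot": [0, 0, 0]},
    {"travel": [0.7, 0, 0], "delta_rot": [0, 0, 0]},
    {"travel": [0, 0, 0], "delta_rot": [0, 0, 0]},
  ],
  fingers=100,
)

```text
t: 9.15
tcp_pos: [0.4838, -0.0223, 0.1996]
ee_rot: [-0.876, 1.384, 0.88]
force: [0.3, 0.0, 0.4]
opening: 0.0521
```

```bash
python3 - <<'E'
from h import *
from workcell import r
plan(r.sense(),[.4818,-.0222],.113,65.4)
E
```

```text
tcp [ 0.4838 -0.0223  0.1996] jaw 64.7 q [ 0.71  0.47 -1.04  1.9   0.46  1.04  0.6 ] open 0.0521 F [0.3 0.  0.4] t 9.15
travel units [ 2.885  0.059 -0.035] rot units [-0.088  0.025 -0.003]
```

jog_arm(
  increments=[
    {"travel": [0.7, 0.06, -0.03], "delta_rot": [-0.09, 0, 0]},
    {"travel": [0.7, 0, 0], "delta_rot": [0, 0, 0]},
    {"travel": [0.6, 0, 0], "delta_rot": [0, 0, 0]},
    {"travel": [0.5, 0, 0], "delta_rot": [0, 0, 0]},
    {"travel": [0.2, 0, 0], "delta_rot": [0, 0, 0]},
    {"travel": [0, 0, 0], "delta_rot": [0, 0, 0]},
  ],
)

```text
t: 9.75
tcp_pos: [0.4876, -0.0195, 0.1213]
ee_rot: [-0.885, 1.372, 0.885]
force: [-0.6, -0.1, 0.8]
opening: 0.0519
```

```bash
python3 - <<'E'
from h import *
from workcell import r
plan(r.sense(),[.4818,-.0222],.113,65.4)
c=r.get_calibration("wrist");im=r.read_camera("wrist");cv2.imwrite("pics/w5.png",im);np.savez("w5.npz",**c)
E
```

```text
tcp [ 0.4876 -0.0195  0.1213] jaw 65.33 q [ 0.62  0.56 -0.95  2.01  0.6   0.87  0.49] open 0.0519 F [-0.6 -0.1  0.8] t 9.75
travel units [ 0.276  0.139 -0.166] rot units [-0.009  0.061  0.038]
```

View pics/w5.png

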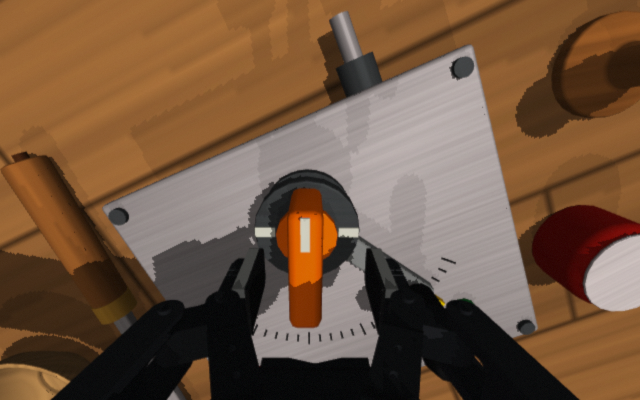

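The bar stands between the fingers, parallel to the pads and slightly left of centre. I'll correct the offset and close.

jog_arm(
  increments=[
    {"travel": [0.27, 0.14, -0.16], "delta_rot": [0, 0.06, 0.04]},
    {"travel": [0, 0, 0], "delta_rot": [0, 0, 0]},
  ],
)

```text
t: 10.0
tcp_pos: [0.4827, -0.0221, 0.1146]
ee_rot: [-0.887, 1.381, 0.884]
force: [-1.0, -0.2, -0.3]
opening: 0.0516
```

```bash
python3 - <<'E'
from h import *
from workcell import r
plan(r.sense(),[.4818,-.0222],.113,65.4)
E
```

```text
tcp [ 0.4827 -0.0221  0.1146] jaw 65.29 q [ 0.62  0.57 -0.94  2.02  0.61  0.86  0.47] open 0.0516 F [-1.  -0.2 -0.3] t 10.0
travel units [ 0.053  0.027 -0.017] rot units [-0.014  0.004  0.016]
```

jog_arm(
  increments=[
    {"travel": [0, 0, 0], "delta_rot": [0, 0, 0]},
    {"travel": [0, 0, 0], "delta_rot": [0, 0, 0]},
    {"travel": [0, 0, 0], "delta_rot": [0, 0, 0]},
    {"travel": [0, 0, 0], "delta_rot": [0, 0, 0]},
    {"travel": [0, 0, 0], "delta_rot": [0, 0, 0]},
    {"travel": [0, 0, 0], "delta_rot": [0, 0, 0]},
  ],
  fingers=255,
  newtons=60,
)

```text
t: 10.6
tcp_pos: [0.483, -0.0224, 0.1156]
ee_rot: [-0.888, 1.381, 0.883]
force: [0.1, 0.3, -0.0]
opening: 0.0153
```

```bash
python3 - <<'E'
from h import *
from workcell import r
s=r.sense();plan(s,[.4818,-.0222],.113,5);print(s["torque"])
E
```

```text
tcp [ 0.483  -0.0224  0.1156] jaw 65.27 q [ 0.62  0.56 -0.94  2.02  0.61  0.86  0.47] open 0.0153 F [ 0.1  0.3 -0. ] t 10.6
travel units [ 0.086  0.04  -0.013] rot units [7.533 0.017 0.022]
[-0.00553448  0.01486827 -0.03819031]
```

jog_arm(
  increments=[
    {"travel": [0, 0, 0], "delta_rot": [0.6, 0, 0]},
    {"travel": [0, 0, 0], "delta_rot": [0.6, 0, 0]},
    {"travel": [0, 0, 0], "delta_rot": [0.6, 0, 0]},
    {"travel": [0, 0, 0], "delta_rot": [0.6, 0, 0]},
  ],
)

```text
t: 11.0
tcp_pos: [0.4827, -0.0228, 0.1156]
ee_rot: [-0.621, 1.479, 0.618]
force: [-0.8, -0.1, -1.0]
opening: 0.0151
```

```bash
python3 - <<'E'
from h import *
from workcell import r
s=r.sense();plan(s,[.483,-.0224],.1156,5);print(s["torque"])
E
```

```text
tcp [ 0.4827 -0.0228  0.1156] jaw 45.43 q [ 0.56  0.53 -0.84  2.02  0.54  0.82  0.2 ] open 0.0151 F [-0.8 -0.1 -1. ] t 11.0
travel units [-0.     0.004  0.016] rot units [5.054 0.013 0.018]
[-0.09184522  0.1687502   0.02676626]
```

jog_arm(
  increments=[
    {"travel": [0, 0, 0], "delta_rot": [0.6, 0, 0]},
    {"travel": [0, 0, 0], "delta_rot": [0.6, 0, 0]},
    {"travel": [0, 0, 0], "delta_rot": [0.6, 0, 0]},
    {"travel": [0, 0, 0], "delta_rot": [0.6, 0, 0]},
  ],
)

```text
t: 11.4
tcp_pos: [0.4823, -0.0231, 0.1156]
ee_rot: [-0.35, 1.541, 0.346]
force: [0.1, 0.2, -1.0]
opening: 0.0149
```

```bash
python3 - <<'E'
from h import *
from workcell import r
s=r.sense();plan(s,[.483,-.0224],.1156,5);print(s["torque"])
E
```

```text
tcp [ 0.4823 -0.0231  0.1156] jaw 25.45 q [ 0.5   0.51 -0.74  2.02  0.48  0.79 -0.08] open 0.0149 F [ 0.1  0.2 -1. ] t 11.4
travel units [-0.001  0.013  0.031] rot units [2.556 0.009 0.019]
[-0.07426532  0.0646534   0.22199462]
```

Torque about z has risen to 0.22 N·m, so the clutch is slipping. I'll carry on well past the click.

jog_arm(
  increments=[
    {"travel": [0, 0, 0.03], "delta_rot": [0.6, 0, 0]},
    {"travel": [0, 0, 0], "delta_rot": [0.6, 0, 0]},
    {"travel": [0, 0, 0], "delta_rot": [0.6, 0, 0]},
    {"travel": [0, 0, 0], "delta_rot": [0.6, 0, 0]},
    {"travel": [0, 0, 0], "delta_rot": [0, 0, 0]},
  ],
)

```text
t: 11.9
tcp_pos: [0.4819, -0.0233, 0.1156]
ee_rot: [-0.078, 1.57, 0.072]
force: [-0.1, -1.0, -2.0]
opening: 0.0149
```

```bash
python3 - <<'E'
from h import *
from workcell import r
s=r.sense();plan(s,[.483,-.0224],.1156,5);print(s["torque"])
c=r.get_calibration("wrist");im=r.read_camera("wrist");cv2.imwrite("pics/w6.png",im);np.savez("w6.npz",**c)
E
```

```text
tcp [ 0.4819 -0.0233  0.1156] jaw 5.46 q [ 0.43  0.48 -0.63  2.02  0.41  0.77 -0.35] open 0.0149 F [-0.1 -1.  -2. ] t 11.9
travel units [-0.     0.026  0.041] rot units [ 0.058 -0.005  0.031]
[-0.04352175 -0.08625045 -0.05444672]
```

View pics/w6.png

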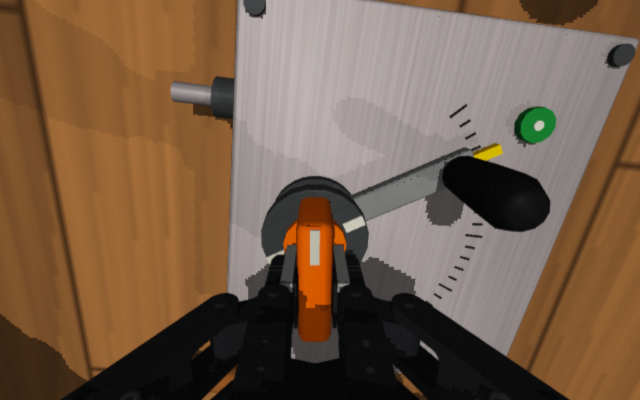

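The rim marks, at (354,223) and (275,258), are now off the perpendicular to the bar, so the knob has slipped. The pointer still aims at green. I'll release and lift.

jog_arm(
  increments=[
    {"travel": [0, 0, 0], "delta_rot": [0, 0, 0]},
    {"travel": [0, 0, 0], "delta_rot": [0, 0, 0]},
    {"travel": [0, 0, 0], "delta_rot": [0, 0, 0]},
    {"travel": [0, 0, 0], "delta_rot": [0, 0, 0]},
    {"travel": [-0.4, 0, 0], "delta_rot": [0, 0, 0]},
    {"travel": [-1, 0, 0], "delta_rot": [0, 0, 0]},
    {"travel": [-1, 0, 0], "delta_rot": [0, 0, 0]},
    {"travel": [-1, 0, 0], "delta_rot": [0, 0, 0]},
    {"travel": [-1, 0, 0], "delta_rot": [0, 0, 0]},
    {"travel": [-1, 0, 0], "delta_rot": [0, 0, 0]},
    {"travel": [-0.3, 0, 0], "delta_rot": [0, 0, 0]},
    {"travel": [0, 0, 0], "delta_rot": [0, 0, 0]},
    {"travel": [0, 0, 0], "delta_rot": [0, 0, 0]},
  ],
  fingers=100,
)

```text
t: 13.25
tcp_pos: [0.4808, -0.0205, 0.2984]
ee_rot: [-0.087, 1.568, 0.084]
force: [0.7, 0.2, -0.8]
opening: 0.0519
```

```bash
python3 - <<'E'
from h import *
from workcell import r
c=r.get_calibration("wrist");im=r.read_camera("wrist");cv2.imwrite("pics/w7.png",im);np.savez("w7.npz",**c)
c=r.get_calibration("top");im=r.read_camera("top");cv2.imwrite("pics/t7.png",im)
print(r.sense()["tcp_pos"])
E
python3 chk.py pics/w7.png w7.npz
```

```text
[ 0.48058037 -0.02060527  0.29771732]
green 250 [430.4 114. ] [0.6117 0.0549 0.066 ] rad 0.1511 deg 30.7
dot 17 [431.4 114.1] [0.6126 0.0549 0.067 ] 0.1519 30.52
yel 49.5 [404.2  127.55] [0.582  0.0366] 0.1162 30.38
yel 49.5 [404.2  127.55] [0.5812 0.0368] 0.1155 30.7
```

View pics/w7.png

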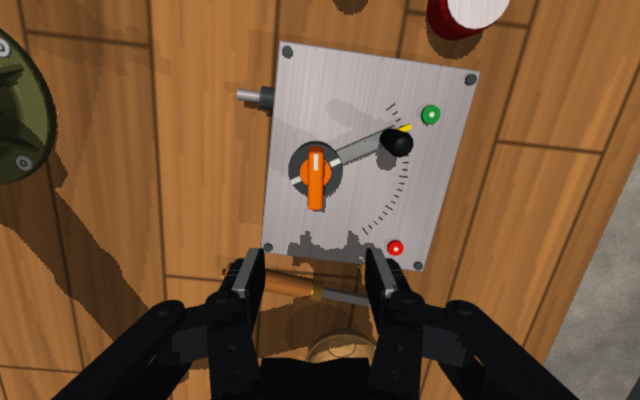

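View pics/t7.png

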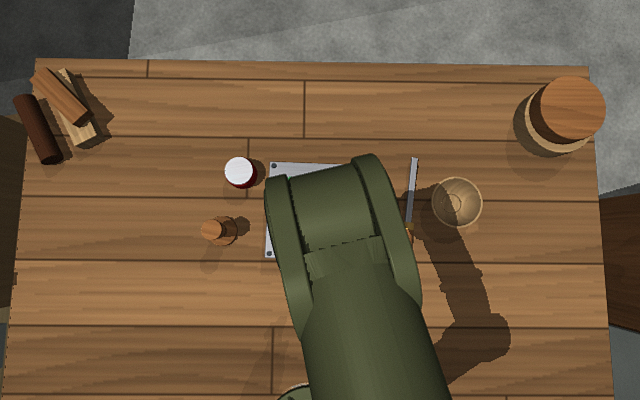

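The wrist view shows the knob released, with the bar clearly off-perpendicular to the rim marks at (336,163) and (296,182). The lever points at green, and the loose things haven't moved. One last check on the screw angle:

```bash
python3 - <<'E'
from h import *
c=dict(np.load("w7.npz"));im=cv2.imread("pics/w7.png")
pts=[]
for box in((329,156,344,170),(288,175,303,189)):
    x0,y0,x1,y1=box;a,p,_=max(blobs(mask(im[y0:y1,x0:x1],(0,0,160),(180,60,255)),4),key=lambda t:t[0]);p+=[x0,y0];w=onz(c,*p,.096);print(a,p,w);pts.append(w)
h=np.degrees(np.arctan2(*(pts[0]-pts[1])[1::-1]));print("marks heading",h,"screw rad",np.radians(90-h)+YAW)
x0,y0,x1,y1=300,145,335,215
m=mask(im[y0:y1,x0:x1],(0,0,170),(180,80,255));a,p,_=max(blobs(m,4),key=lambda t:t[0]);w=onz(c,*(p+[x0,y0]),.144);d=np.array([.4818,-.0222])-w[:2];b=np.degrees(np.arctan2(d[1],d[0]));print("bar",a,w,b,"total",-np.radians(b)+YAW)
E
```

```text
52 [334.82692308 162.01923077] [ 0.50410666 -0.00845441  0.096     ]
85 [292.87058824 182.17647059] [ 0.45841571 -0.03753573  0.096     ]
marks heading 32.47588234476281 screw rad 0.9802852523884893
bar 62 [ 0.50057776 -0.04014873  0.144     ] 136.29312011564875 total -2.4024636938341852
```

```bash
python3 - <<'E'
from workcell import r
s=r.sense();print(s["t"],s["force"]);print(r.hand_in())
E
```

```text
13.35 [ 0.04658942 -0.0547897  -0.42106567]
the job is handed in; nothing more can be done
None
```

I swung the speed lever about 34° anticlockwise to the green marker and let go. I then turned the orange knob about 60° clockwise, past the clutch's slip, released it and lifted clear. The job was handed in at 13.4 s with nothing in contact.

**Lever:** after release and clamping, the pointer's heading was 30.4–30.7° and the green marker's was 30.5–30.7°. The view just after release, before clamping, had put the pointer about 0.4–0.5° short. The two views differ slightly, but both are within about 0.5°.

**Clamp:** the rim marks put the screw at about 0.98 rad, which is the 1.0 stop within measuring noise. The total turn gives about 0.45 rad of slip, against the 0.24 needed for the click. Torque about the vertical rose to 0.22 N·m while it slipped. My separate check of the bar's angle from its white mark failed because its colour mask picked up the wrong area. The slip figure therefore comes from the gripper's heading and from seeing the marks stand off-perpendicular to the bar.

**Surroundings:** in the last pictures, the wax tin and candlestick were in place. The bowl and gouge also looked unmoved, though the arm hid part of the gouge in the top view. I judged this by eye and did not measure it.

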